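# Find the loose rivet die and hold its clamp cap open

### The job

One of the three setting dies standing on the rivet anvil has worked loose: tap the dies down one at a time until you find the one that sinks into its bore. Then take the cap in front of that die by its tongue and lift it wide open, so that I can get a key on its clamp bolt; the spring would snap it shut, so finish while still holding the cap wide open in the gripper. Keep the other two caps shut and leave the other things on the bench where they are.

Things in the scene. Friction and masses are not known exactly. Their poses are not given: they have to be found in the camera images.
- anvil: iron rivet-setting anvil, fixed: bar 320 mm along its y (foot flange 400, 10 high); front ledge (x -69 to -25) 50 high, rear part (x -25 to +30) 70 high. Origin on the bench under the middle die; x points from the caps' tongues to the dies, away from the robot; y along the row to the left die; z up. Left, middle, right parts stand at y = +100, 0, -100 mm
- die_left_top (a point): top centre of the left setting die, an upright steel post with flat head 30 mm across; 105 mm above the bench at the start, 35 mm above the bar, at x = 0 of the anvil. This point sinks with the die
- die_left (a joint): how far the left die has been driven down into its bore, m: 0 at the start. A clamped die stays put (gives under 1 mm); the loose one slips down under a push of 4 to 5 N, stops dead 9 mm lower and stays there. Exactly one of the three is loose; it looks like the others
- tongue_left (a point): point on the steel cap over the left clamp bolt: plate 40 x 46 x 4 mm and in front of it a lifting tongue 43 long, 12 wide (y), 8 thick, over free space, with an end bar 16 wide, 12 thick, 17 mm beyond the point. Point: mid tongue, 69 mm from the hinge, 25 mm from the plate, 66 mm above the bench when shut. x to the hinge, turns with the cap. Pinch it across y from above: it pivots in the fingers
- cap_left (a joint): opening angle of the left cap, rad: 0 shut, stop at 1.35. The hinge runs along the anvil's y; the tongue rises and swings up towards its die. A spring shuts the cap when let go; 1 to 2 N at the tongue lifts it
- hinge_left (a point): hinge axis of the left cap, 30 mm in front of the die's axis, 66 mm above the bench
- die_middle_top (a point): top centre of the middle setting die, an upright steel post with cupped head 26 mm across; 105 mm above the bench at the start, 35 mm above the bar, at x = 0 of the anvil. This point sinks with the die
- die_middle (a joint): how far the middle die has been driven down into its bore, m: 0 at the start. A clamped die stays put (gives under 1 mm); the loose one slips down under a push of 4 to 5 N, stops dead 9 mm lower and stays there. Exactly one of the three is loose; it looks like the others
- tongue_middle (a point): point on the steel cap over the middle clamp bolt: plate 40 x 46 x 4 mm and in front of it a lifting tongue 43 long, 12 wide (y), 8 thick, over free space, with an end bar 16 wide, 12 thick, 17 mm beyond the point. Point: mid tongue, 69 mm from the hinge, 25 mm from the plate, 66 mm above the bench when shut. x to the hinge, turns with the cap. Pinch it across y from above: it pivots in the fingers
- cap_middle (a joint): opening angle of the middle cap, rad: 0 shut, stop at 1.35. The hinge runs along the anvil's y; the tongue rises and swings up towards its die. A spring shuts the cap when let go; 1 to 2 N at the tongue lifts it
- hinge_middle (a point): hinge axis of the middle cap, 30 mm in front of the die's axis, 66 mm above the bench
- die_right_top (a point): top centre of the right setting die, an upright steel post with head 25 mm across with a centre pip 13 mm across, 5 mm high; the point is the top of the pip; 105 mm above the bench at the start, 35 mm above the bar, at x = 0 of the anvil. This point sinks with the die
- die_right (a joint): how far the right die has been driven down into its bore, m: 0 at the start. A clamped die stays put (gives under 1 mm); the loose one slips down under a push of 4 to 5 N, stops dead 9 mm lower and stays there. Exactly one of the three is loose; it looks like the others
- tongue_right (a point): point on the steel cap over the right clamp bolt: plate 40 x 46 x 4 mm and in front of it a lifting tongue 43 long, 12 wide (y), 8 thick, over free space, with an end bar 16 wide, 12 thick, 17 mm beyond the point. Point: mid tongue, 69 mm from the hinge, 25 mm from the plate, 66 mm above the bench when shut. x to the hinge, turns with the cap. Pinch it across y from above: it pivots in the fingers
- cap_right (a joint): opening angle of the right cap, rad: 0 shut, stop at 1.35. The hinge runs along the anvil's y; the tongue rises and swings up towards its die. A spring shuts the cap when let go; 1 to 2 N at the tongue lifts it
- hinge_right (a point): hinge axis of the right cap, 30 mm in front of the die's axis, 66 mm above the bench
- spare_die: loose spare steel die standing on the anvil's top between the left and middle dies, 22 wide, 26 tall (sizes in mm); leave alone
- hammer: loose hammer lying on the bench behind the anvil; origin under its middle (sizes in mm); leave alone
- glue_jar: loose round jar 64 wide, 75 tall, standing beyond the anvil's right end (sizes in mm); leave alone
- spool: loose wooden thread spool 50 wide, 52 tall, standing off the anvil's left end (sizes in mm); leave alone
- rivet_tin: loose open round aluminium tin 72 wide, 28 tall, off the anvil's right end (sizes in mm); leave alone
- wax: loose block of beeswax 50 x 70 x 25, off the anvil's left end (sizes in mm); leave alone
- punch: loose steel hand punch, a bar 12 thick and 127 long, lying on the bench in front of the anvil; origin under its middle (sizes in mm); leave alone

How it is judged:
By the outcome, as a careful person would: the job done as asked, in the order asked, and still so for the second after the job is handed in, while the arm keeps its last pose, push and grip.
It also fails if it takes over 45 s, if anything falls off the work surface, if the arm or the gripper's body presses on something with over 40 N, if the wrist force passes 120 N, or if a joint passes its speed limit or range.

### The arm

A 6-joint arm with a two-finger parallel gripper is mounted at the origin on the work surface. World frame = base frame: x ahead of the robot, y to its left, z up, the work surface at z = 0. Lengths are in mm, angles in rad, forces in N, time in s.
With the tool pointing down it reaches from about 350 to 775 mm from the base axis. Payload 5.5 kg.
Tool frame: the origin (TCP) lies at the centre of the arm's flange, where the gripper is bolted on; the fingertips stand 173 mm ahead of it and the grasp point (between the pads) lies 155 mm ahead of it; z points along the fingers, y is the line along which they close (so a half turn about z gives the same grasp; the last joint's range is limited). The gripper opens to 85 mm and grips with 20 to 120 N. Pads are 22 mm wide; open, the fingers measure 114 mm over their backs; the gripper's body (76 mm by 85 mm) begins 54 mm behind the grasp point. The pads swing forward as they close: fully open they stand 13 mm farther back than shut.
Start: joints at [-1.296, 0.313, 0.046, 1.304, 0, 1.431], TCP at [231.725, -526.266, 404.723] pointing down, gripper open.
Joint ranges: [-2.76, 2.76], [-0.86, 1.69], [-1.03, 1.26], [-2.2, 2.34], [-1.47, 1.5], [-3.14, 3.14]. Speed limits (rad/s): [2.57, 2.57, 3.14, 3.14, 3.14, 3.14].

### API

Orientations are given as a unit quaternion [x, y, z, w].
In Python, from station import robot, cams, workorder gives the robot as it stands.
- The arm moves only by the tool move_arm, never from a script. Its arguments are lists of equal length, an entry for each row: "translation": the shift along the tool's x, y, z in units of 30 mm (1.0 is 30 mm), a list of three; "twist": the turn about the tool's z in units of 6 degrees (1.0 is 6 degrees). A call has 1 to 20 rows; each row is the pose to reach, as a shift and turn from the pose commanded when the call began, along the tool's axes at that moment; what a row does not reach only later rows make up. A row lasts 1/12 s, in which the tool goes at most 41.7 mm and 7.16 degrees, less where a joint would pass 70% of its speed; a pose out of reach is approached as far as the arm can. A call with a gripper value outside its range is refused whole. "hand" is the closure in counts, from 0 (fully open) to 255 (shut), set as the call begins (left out, the last holds). The fingers move at their own pace and stop on an object; "grip_force" is the grip in N (left out, the last holds). Time passes only in rows, so rows that repeat a pose let the fingers close. It gives the time, the measured TCP pose, the force, the opening and the grip force at its end, in the units of the state.
- robot.get_obs(): the state, without advancing time (a new reading comes with each control period).
- cams.read_camera(name): name is "scene" or "top" or "wrist"; returns a dict with "frame" (384x512x3 uint8, red, green, blue), "intrinsics" (3x3 intrinsics, pixels), "dist" ([k1, k2, p1, p2, k3] as OpenCV has them; the pictures are not rectified), "R" (3x3) and "t" (3): a world point X has camera coordinates R X + t. Camera axes: x right, y down, z forward; pixel columns grow to the right and rows downward; lengths in mm; the calibration is good to about 2 mm. A picture is of the moment at which its call begins. There is no depth.
- workorder.hand_in(): hands the job in; it is judged then, once.
The state is a dict: "clock": time; "joint_pos": joint angles; "joint_vel": joint speeds; "effort": joint torques, N m; "tcp_pos": TCP position; "ee_rot": TCP orientation; "ft_force": force on the tool from outside, world axes, zero at the start; "wrist_torque": the same for the moment, N m; "width": opening from 0.0 (shut) to 1.0 (fully open); "gripper_force": force on a finger pad.
Only numpy, scipy, OpenCV 4.12 (cv2) and the standard library are available. Lean on these libraries where they do the work, as an engineer would, in place of code of your own. Each camera call takes 0.05 s, during which the arm holds its last target. There are 200 camera calls.

## Working session

There is one attempt and no reset: what is moved stays moved. The work goes in short steps, Python scripts to look and compute and a tool call to move; the robot and the scene stay as the last step left them, time stands still between calls to the robot, and variables do not carry over. Pictures are saved under pics/ and viewed, at most 10 in all, crops included, and the job is handed in when it is done.

Besides the shell and the picture viewer there is one more tool, called after ">>>" in YAML: its name, and indented under it one key for each argument. move_arm: Moves the arm, as the interface text tells. Its arguments: {"type":"object","properties":{"translation":{"type":"array","items":{"type":"array","items":{"type":"number"}}},"twist":{"type":"array","items":{"type":"number"}},"hand":{"type":"number"},"grip_force":{"type":"number"}},"required":["translation","twist"]}

```bash
mkdir -p pics; python3 - <<'E'
from station import robot,cams
import cv2,numpy as np
o=robot.get_obs(); print({k:np.round(v,3).tolist() for k,v in o.items()})
for n in ("scene","top"):
    c=cams.read_camera(n); cv2.imwrite(f"pics/{n}0.png",cv2.cvtColor(c["frame"],cv2.COLOR_RGB2BGR)); print(n,np.round(c["R"],3).tolist(),np.round(c["t"],1),np.round(c["intrinsics"],1).tolist(),c["dist"])
E
```

```text
{'clock': 0.0, 'joint_pos': [-1.296, 0.314, 0.045, 1.304, 0.0, 1.431], 'joint_vel': [0.001, -0.001, 0.0, -0.001, -0.0, 0.0], 'effort': [0.002, -48.062, 29.854, 0.019, -0.0, 0.0], 'tcp_pos': [231.656, -526.076, 403.816], 'ee_rot': [0.979, 0.206, -0.0, -0.001], 'ft_force': [-0.684, 0.633, -0.024], 'wrist_torque': [0.013, -0.016, -0.007], 'gripper_force': 0.0, 'width': 0.997}
scene [[0.803, 0.596, -0.006], [0.386, -0.528, -0.757], [-0.454, 0.606, -0.654]] [-504.  -157.7 1271. ] [[447.6, 0.0, 250.7], [0.0, 447.6, 188.8], [0.0, 0.0, 1.0]] [-0.13871197  0.          0.          0.          0.        ]
top [[-0.027, -0.999, -0.02], [-0.99, 0.029, -0.138], [0.138, 0.017, -0.99]] [ 48.5 594.9 752.8] [[358.1, 0.0, 255.7], [0.0, 358.1, 196.1], [0.0, 0.0, 1.0]] [-0.06967833  0.          0.          0.          0.        ]
```

View pics/scene0.png

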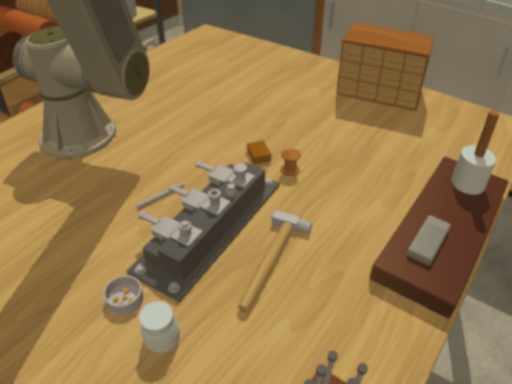

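View pics/top0.png

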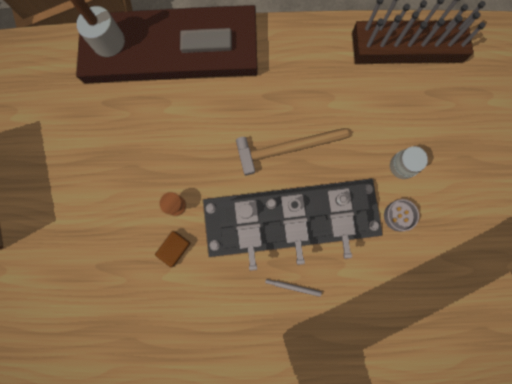

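The scene view shows the anvil with its three dies and caps. In the top view the dies are near (246,210), (293,204) and (341,198), and the tongues hang below them near (252,257), (299,252) and (347,246). I'll enlarge that part of the top view.

```bash
python3 - <<'E'
import cv2
i=cv2.imread("pics/top0.png")[170:300,195:395]
cv2.imwrite("pics/topc.png",cv2.resize(i,None,fx=4,fy=4,interpolation=cv2.INTER_CUBIC))
E
cat > h.py <<'E'
import numpy as np,cv2
from station import robot,cams
def ray(c,uv,z):
    n=cv2.undistortPoints(np.array([[uv]],float),c["intrinsics"],np.array(c["dist"]))[0,0]
    C=-c["R"].T@c["t"]; d=c["R"].T@np.array([n[0],n[1],1]); return C+d*(z-C[2])/d[2]
def proj(c,X):
    return cv2.projectPoints(np.atleast_2d(np.array(X,float)),cv2.Rodrigues(c["R"])[0],c["t"],c["intrinsics"],np.array(c["dist"]))[0][:,0]
E
```

```text
(no output)
```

View pics/topc.png

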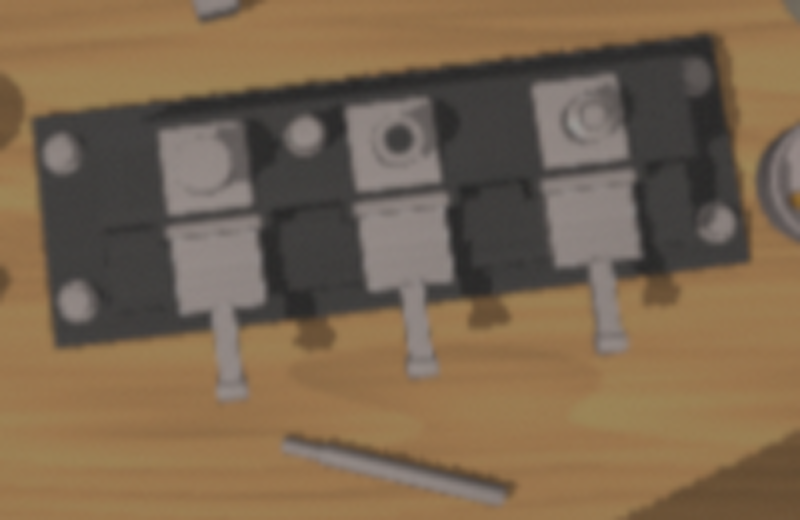

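The crop shows the die heads at (203,163), (399,138) and (595,115), and the tongue end bars at (231,390), (422,367) and (611,343). Next I'll turn these into world positions.

```bash
python3 - <<'E'
from h import *
from scipy.spatial.transform import Rotation as Ro
c=cams.read_camera("top")
f=lambda p:(195+(p[0]+.5)/4-.5,170+(p[1]+.5)/4-.5)
D=[ray(c,f(p),z)[:2] for p,z in zip([(203,163),(399,138),(595,115)],(105,104,105))]
B=[ray(c,f(p),69)[:2] for p in [(231,390),(422,367),(611,343)]]
D=np.array(D);B=np.array(B);print(D.round(1),B.round(1))
# fit rigid: model pts
M=np.array([[0,100],[0,0],[0,-100],[-116,100],[-116,0],[-116,-100]],float);P=np.vstack([D,B])
m=M.mean(0);p=P.mean(0);H=(M-m).T@(P-p);a=np.arctan2(H[0,1]-H[1,0],H[0,0]+H[1,1])
R=np.array([[np.cos(a),-np.sin(a)],[np.sin(a),np.cos(a)]]);t=p-R@m
print("yaw",np.degrees(a),"org",t,"res",(P-(M@R.T+t)).round(1).tolist())
o=robot.get_obs();T=Ro.from_quat(o["ee_rot"]).as_matrix();print(T.round(3))
np.savez("fit.npz",a=a,t=t)
E
```

```text
[[ 558.6   52.4]
 [ 568.6  -47.6]
 [ 577.3 -147.8]] [[ 442.6   42.2]
 [ 451.8  -57.9]
 [ 461.2 -157.5]]
yaw 5.204819921388246 org [567.78433891 -47.44841028] res [[-0.1, 0.2], [0.8, -0.1], [0.4, -0.7], [-0.5, 0.6], [-0.5, 0.0], [-0.1, 0.0]]
[[ 0.915  0.403 -0.   ]
 [ 0.403 -0.915  0.001]
 [ 0.    -0.001 -1.   ]]
```

The fit is good: yaw 5.2°, with residuals under 1 mm. I'll close the gripper and go above the right die.

>>> move_arm:
  translation:
    - [15.62,-6.93,2.5]
    - [15.62,-6.93,2.5]
    - [15.62,-6.93,2.5]
    - [15.62,-6.93,2.5]
    - [15.62,-6.93,2.5]
    - [15.62,-6.93,2.5]
    - [15.62,-6.93,2.5]
    - [15.62,-6.93,2.5]
    - [15.62,-6.93,2.5]
    - [15.62,-6.93,2.5]
    - [15.62,-6.93,2.5]
    - [15.62,-6.93,2.5]
    - [15.62,-6.93,2.5]
    - [15.62,-6.93,2.5]
    - [15.62,-6.93,2.5]
    - [15.62,-6.93,3.5]
    - [15.62,-6.93,3.5]
    - [15.62,-6.93,3.5]
    - [15.62,-6.93,3.5]
    - [15.62,-6.93,3.5]
  twist: [3.1,3.1,3.1,3.1,3.1,3.1,3.1,3.1,3.1,3.1,3.1,3.1,3.1,3.1,3.1,3.1,3.1,3.1,3.1,3.1]
  hand: 255
  grip_force: 40

```text
clock: 1.82
tcp_pos: [576.8, -148.1, 301.1]
ee_rot: [0.999, 0.044, 0.001, 0.0]
ft_force: [-0.4, 0.9, 0.6]
width: -0.002
gripper_force: 0.0
```

>>> move_arm:
  translation:
    - [0,0,0.3]
    - [0,0,0.5]
    - [0,0,0.6]
    - [0,0,0.65]
    - [0,0,0.7]
    - [0,0,0.73]
    - [0,0,0.76]
    - [0,0,0.79]
    - [0,0,0.82]
    - [0,0,0.82]
    - [0,0,0.82]
  twist: [0,0,0,0,0,0,0,0,0,0,0]

```text
clock: 2.73
tcp_pos: [576.5, -146.9, 278.0]
ee_rot: [0.999, 0.045, 0.001, 0.001]
ft_force: [-7.3, 2.5, 16.6]
width: 0.001
gripper_force: 8.3
```

The right die holds 16 N without sinking, so it is clamped. The middle die is next.

>>> move_arm:
  translation:
    - [0,0,-0.8]
    - [0,-0.5,-0.9]
    - [0,-1.7,-0.9]
    - [0,-2.8,-0.9]
    - [0,-3.33,-0.9]
    - [0,-3.33,-0.7]
    - [0,-3.33,-0.4]
    - [0,-3.33,-0.25]
    - [0,-3.33,-0.2]
    - [0,-3.33,-0.15]
    - [0,-3.33,-0.1]
    - [0,-3.33,-0.06]
    - [0,-3.33,-0.03]
    - [0,-3.33,0]
    - [0,-3.33,0]
    - [0,-3.33,0]
  twist: [0,0,0,0,0,0,0,0,0,0,0,0,0,0,0,0]

```text
clock: 4.07
tcp_pos: [567.5, -48.4, 278.0]
ee_rot: [0.999, 0.044, 0.001, 0.001]
ft_force: [-8.2, 0.1, 19.1]
width: 0.004
gripper_force: 9.4
```

The middle die holds as well. Now I'll tap the left one.

>>> move_arm:
  translation:
    - [0,0,-0.8]
    - [0,-0.5,-0.9]
    - [0,-1.7,-0.9]
    - [0,-2.8,-0.9]
    - [0,-3.35,-0.9]
    - [0,-3.35,-0.7]
    - [0,-3.35,-0.4]
    - [0,-3.35,-0.25]
    - [0,-3.35,-0.2]
    - [0,-3.35,-0.15]
    - [0,-3.35,-0.1]
    - [0,-3.35,-0.06]
    - [0,-3.35,-0.03]
    - [0,-3.35,0]
    - [0,-3.35,0]
    - [0,-3.35,0]
  twist: [0,0,0,0,0,0,0,0,0,0,0,0,0,0,0,0]

```text
clock: 5.4
tcp_pos: [559.0, 52.4, 275.3]
ee_rot: [0.999, 0.045, 0.0, 0.0]
ft_force: [-0.3, -1.6, 2.5]
width: 0.001
gripper_force: 1.1
```

It is sinking. I'll drive it to the stop.

>>> move_arm:
  translation:
    - [0,0,0.05]
    - [0,0,0.1]
    - [0,0,0.14]
    - [0,0,0.18]
    - [0,0,0.21]
    - [0,0,0.24]
    - [0,0,0.27]
    - [0,0,0.27]
    - [0,0,0.27]
  twist: [0,0,0,0,0,0,0,0,0]

```text
clock: 6.15
tcp_pos: [558.9, 52.5, 269.3]
ee_rot: [0.999, 0.045, 0.001, 0.0]
ft_force: [-5.1, -2.8, 17.4]
width: -0.001
gripper_force: 9.0
```

The left die stopped 9 mm down, so it is the loose one. I'll rise, open part way and hover over the left tongue.

>>> move_arm:
  translation:
    - [0,0,-1.2]
    - [0,0,-2.0]
    - [-1.2,0,-2.0]
    - [-2.4,0,-2.0]
    - [-3.3,0,-2.0]
    - [-3.3,0,-2.0]
    - [-3.3,0,-2.0]
    - [-3.3,0,-2.0]
  twist: [0,0,0,0,0,0,0,0]
  hand: 120

```text
clock: 6.82
tcp_pos: [460.6, 43.7, 327.0]
ee_rot: [0.999, 0.045, 0.001, -0.0]
ft_force: [0.1, -0.2, -0.2]
width: 0.529
gripper_force: 0.0
```

```bash
python3 - <<'E'
from h import *
c=cams.read_camera("wrist")
f=np.load("fit.npz");a=f["a"];t=f["t"];R=np.array([[np.cos(a),-np.sin(a)],[np.sin(a),np.cos(a)]])
P=[(-99,100,66),(-116,100,66),(-74,100,66),(0,100,96)]
print([ [*(R@p[:2]+t).round(1),p[2]] for p in P], proj(c,[[*(R@p[:2]+t),p[2]] for p in P]).round(0).tolist())
o=robot.get_obs();T=o["tcp_pos"];print(np.round(T,1),o["width"])
cv2.imwrite("pics/w1.png",cv2.cvtColor(c["frame"],cv2.COLOR_RGB2BGR))
E
```

```text
[[np.float64(460.1), np.float64(43.2), 66], [np.float64(443.2), np.float64(41.6), 66], [np.float64(485.0), np.float64(45.4), 66], [np.float64(558.7), np.float64(52.1), 96]] [[257.0, 197.0], [257.0, 218.0], [257.0, 166.0], [258.0, 57.0]]
[461.1  43.7 327. ] 0.5269191434296246
```

View pics/w1.png

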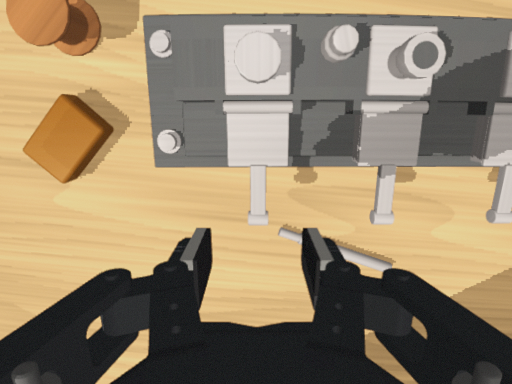

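The wrist view shows the left tongue at x≈258 with its end bar at (258,218), as predicted, centred between the fingers. I'll go down and pinch.

>>> move_arm:
  translation:
    - [0,0,1.2]
    - [0,0,2.4]
    - [0,0,3.1]
    - [0,0,3.53]
    - [0,0,3.53]
    - [0,0,3.53]
  twist: [0,0,0,0,0,0]

```text
clock: 7.37
tcp_pos: [460.8, 43.6, 220.4]
ee_rot: [0.999, 0.045, -0.001, -0.0]
ft_force: [0.7, -0.1, 0.2]
width: 0.529
gripper_force: 0.0
```

>>> move_arm:
  translation:
    - [0,0,0]
    - [0,0,0]
    - [0,0,0]
    - [0,0,0]
    - [0,0,0]
    - [0,0,0]
    - [0,0,0]
    - [0,0,0]
  twist: [0,0,0,0,0,0,0,0]
  hand: 255
  grip_force: 40

```text
clock: 8.03
tcp_pos: [461.1, 43.1, 221.9]
ee_rot: [0.999, 0.045, 0.001, 0.001]
ft_force: [2.9, -4.0, 4.2]
width: 0.13
gripper_force: 40.5
```

>>> move_arm:
  translation:
    - [0.01,0,-0.17]
    - [0.026,0,-0.341]
    - [0.06,0,-0.51]
    - [0.102,0,-0.674]
    - [0.16,0,-0.84]
    - [0.227,0,-0.992]
    - [0.308,0,-1.143]
    - [0.398,0,-1.287]
    - [0.5,0,-1.425]
    - [0.612,0,-1.554]
    - [0.733,0,-1.675]
    - [0.863,0,-1.786]
    - [0.863,0,-1.786]
    - [0.863,0,-1.786]
  twist: [0,0,0,0,0,0,0,0,0,0,0,0,0,0]

```text
clock: 9.2
tcp_pos: [484.2, 45.3, 272.4]
ee_rot: [0.999, 0.045, -0.004, 0.001]
ft_force: [0.2, -7.5, -6.4]
width: 0.128
gripper_force: 39.6
```

```bash
python3 - <<'E'
from h import *
a=cams.read_camera("scene")["frame"][140:240,120:300]
b=cams.read_camera("wrist")["frame"]
a=cv2.resize(a,(691,384),interpolation=cv2.INTER_CUBIC)[:, 330:620]
im=np.hstack([a,b])[:,:,::-1]
cv2.imwrite("pics/o1.png",im[:, :800])
E
```

```text
(no output)
```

View pics/o1.png

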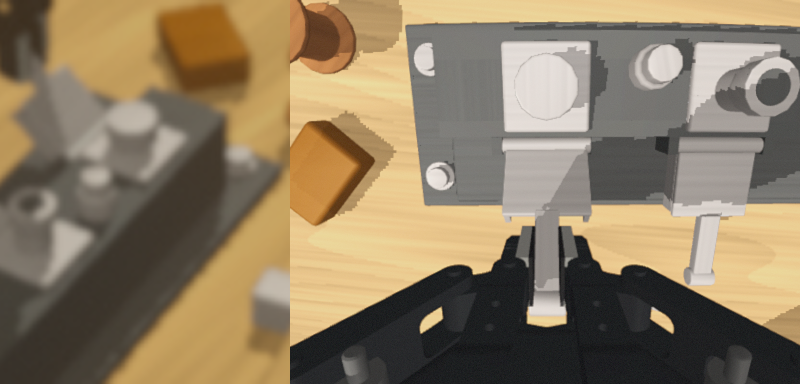

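The wrist view shows the left cap half open with its tongue held between the pads, and the neighbouring cap shut. I'll continue the arc.

>>> move_arm:
  translation:
    - [0.09,0,-0.07]
    - [0.185,0,-0.133]
    - [0.28,0,-0.19]
    - [0.383,0,-0.246]
    - [0.485,0,-0.295]
    - [0.591,0,-0.339]
    - [0.67,0,-0.368]
    - [0.74,0,-0.392]
    - [0.74,0,-0.392]
    - [0.74,0,-0.392]
    - [0.74,0,-0.392]
  twist: [0,0,0,0,0,0,0,0,0,0,0]

```text
clock: 10.22
tcp_pos: [504.4, 47.2, 283.9]
ee_rot: [0.999, 0.045, -0.006, 0.001]
ft_force: [-7.6, -7.2, -0.8]
width: 0.124
gripper_force: 39.0
```

```bash
python3 - <<'E'
from h import *
a=cams.read_camera("scene")["frame"][130:250,120:280]
b=cams.read_camera("wrist")["frame"]
a=cv2.resize(a,(512,384),interpolation=cv2.INTER_CUBIC)[:, 50:400]
im=np.hstack([a,b[:,30:480]])[:,:,::-1]
cv2.imwrite("pics/o2.png",im)
f=np.load("fit.npz");al=f["a"];o=robot.get_obs();d=np.array(o["tcp_pos"][:2])-f["t"]
x=d@[np.cos(al),np.sin(al)];z=o["tcp_pos"][2]-155-66
print("x",x,"y",d@[-np.sin(al),np.cos(al)],"angle",np.arctan2(z,-30-x),"r",np.hypot(z,-30-x),o["ft_force"])
E
```

```text
x -54.532906038563 y 100.0564616700591 angle 1.1991993329215953 r 67.56442612985806 [-7.20894324 -7.78075029 -0.27250897]
```

View pics/o2.png

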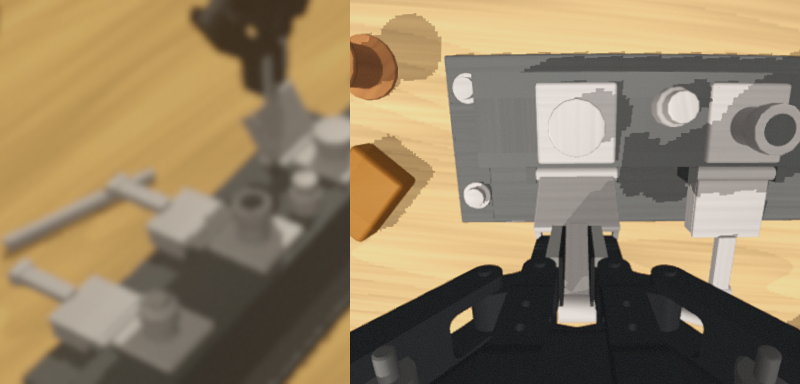

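The left cap stands at about 1.2 rad with the tongue still held, and the other two caps are shut. I'll open it a little further.

>>> move_arm:
  translation:
    - [0.07,0,-0.02]
    - [0.14,0,-0.05]
    - [0.2,0,-0.06]
    - [0.2,0,-0.06]
    - [0.2,0,-0.06]
    - [0.2,0,-0.06]
  twist: [0,0,0,0,0,0]

```text
clock: 10.82
tcp_pos: [510.5, 47.8, 286.0]
ee_rot: [0.999, 0.045, -0.006, 0.001]
ft_force: [-7.4, -6.8, 0.7]
width: 0.129
gripper_force: 39.2
```

```bash
python3 - <<'E'
from h import *
b=cams.read_camera("wrist")["frame"];t=cams.read_camera("top")["frame"][140:300,150:430]
im=np.hstack([b[100:384,150:460],cv2.resize(t,(490,284),interpolation=cv2.INTER_CUBIC)])[:,:,::-1]
cv2.imwrite("pics/o3.png",im)
f=np.load("fit.npz");al=f["a"];o=robot.get_obs();d=np.array(o["tcp_pos"][:2])-f["t"]
x=d@[np.cos(al),np.sin(al)];z=o["tcp_pos"][2]-155-66
print("angle",np.arctan2(z,-30-x),"r",np.hypot(z,-30-x),o["ft_force"])
E
```

```text
angle 1.2948230231077331 r 67.47723091966027 [-8.36508644 -6.3974324   0.72519364]
```

View pics/o3.png

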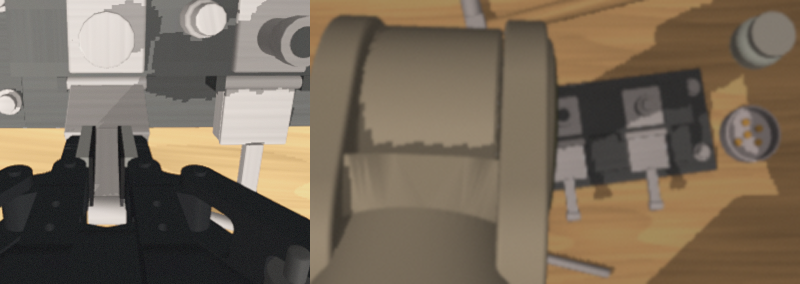

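The cap is now at about 1.29 rad and gripped, and the other caps, the tin and the jar are undisturbed. I'll hand the job in.

```bash
python3 -c "
from station import workorder
print(workorder.hand_in())"
```

```text
the job is handed in; nothing more can be done
None
```

The left die was the loose one: it sank 9 mm to its stop, while the right and middle dies held. I've handed the job in with the gripper holding the left cap open at about 1.29 rad of its 1.35 rad stop, and the other two caps shut; no verdict came back.

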